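# Free the seized knob of a bench holder and clamp a filter box

## Robot

A 6-joint arm with a two-finger parallel gripper is mounted at the origin on the work surface. World frame = base frame: x ahead of the robot, y to its left, z up, the work surface at z = 0. Lengths are in m, angles in rad, forces in N, time in s.
With the tool pointing down it reaches from about 0.3 to 0.875 m from the base axis. Payload 6.4 kg.
Tool frame: the origin (TCP) lies at the very end of the fingers, on their centre line; the grasp point (between the pads) lies 19 mm behind it (ctrl.tcp_to_grasp is the distance from the TCP to the grasp point, in m); z points along the fingers, y is the direction in which the jaws open and shut (so a half turn about z gives the same grasp; the last joint's range is limited). The gripper opens to 85 mm and grips with 20 to 120 N. Pads are 22 mm wide; open, the fingers measure 114 mm over their backs; the gripper's body (76 mm by 85 mm) begins 54 mm behind the grasp point. The pads swing forward as they close: fully open they stand 13 mm farther back than shut.
Start: joints at [0.963, 0.181, 1.607, -0, 1.354, -0.206], TCP at [0.225, 0.529, 0.231] pointing down, gripper open.
Joint ranges: [-2.99, 2.99], [-0.89, 2.07], [0.3, 2.58], [-1.14, 4.28], [0, 2.63], [-3.12, 3.12]. Speed limits (rad/s): [2.57, 2.57, 3.01, 3.14, 3.14, 3.14].

## Interface

Orientations are given as a unit quaternion [w, x, y, z].
In Python, from bench import ctrl gives the robot as it stands. The module is installed in compiled form; this text tells all that it offers.
- The arm moves only by the tool drive_tool, never from a script. Its argument "deltas" is a list of rows, each an object with "slide": the shift along the tool's x, y, z as a fraction of full scale, a list of three; "delta_rot": the turn, a rotation vector about the tool's x, y, z as a fraction of full scale, a list of three; "hand": the opening, from 0 (shut) to 1 (fully open). In form: [{"slide": [tx, ty, tz], "delta_rot": [wx, wy, wz], "hand": hand}, ...]. A call has exactly 5 rows; each row shifts and turns the commanded pose from where the row before left it, along the tool's axes as they then stand; what a row does not reach is not made up. Full scale, the value 1, is 50 mm for a shift and 180 degrees for a turn. A row lasts 1/8 s, in which the tool goes at most 62.5 mm and 10.7 degrees, less where a joint would pass 70% of its speed; a pose out of reach is approached as far as the arm can. A call with a number of a shift or a turn outside -1 to 1 is refused whole. A call with a gripper value outside its range is refused whole. The fingers move at their own pace and stop on an object; the grip force is fixed at half the most. Time passes only in rows, so rows that do not move let the fingers close, or fill a call up. It gives the time, the measured TCP pose, the force and the opening at its end, in the units of the state.
- ctrl.get_obs(): the state, without advancing time (a new reading comes with each control period).
- ctrl.camera(name): name is "scene" or "top" or "wrist"; returns a dict with "frame" (400x640x3 uint8, red, green, blue), "mtx" (3x3 intrinsics, pixels), "R" (3x3) and "t" (3): a world point X has camera coordinates R X + t. Camera axes: x right, y down, z forward; pixel columns grow to the right and rows downward; lengths in m; the calibration is good to about 2 mm. A picture is of the moment at which its call begins. There is no depth.
- ctrl.hand_in(): hands the job in, once; it reports no verdict.
The state is a dict: "time_s": time; "q": joint angles; "dq": joint speeds; "joint_efforts": joint torques, N m; "eef_pos": TCP position; "eef_rot": TCP orientation; "wrist_force": force on the tool from outside, world axes, zero at the start; "torque": the same for the moment, N m; "opening": opening from 0.0 (shut) to 1.0 (fully open).
Only numpy, scipy, OpenCV 4.12 (cv2) and the standard library are available. Lean on these libraries where they do the work, as an engineer would, in place of code of your own. Each camera call takes 0.05 s, during which the arm holds its last target.

## Task

The red knob of the blue bench holder has seized with its jaws open: break it loose clockwise with a short firm twist, then turn it on until the jaws close on the thin aluminium filter box. The loose back jaw will give way a little until it meets its hidden stop; from there nip the box up snugly so that nothing can slide any more, but gently, because overtightening dents it; leave the box standing in the holder, let go of the knob and do not disturb the mug, screwdriver or mouse.

Things in the scene. Friction and masses are not known exactly. Their poses are not given: they have to be found in the camera images.
- knob (a joint): angle of the red knob in rad, 0 as found (seized), growing clockwise seen from above (tightening), end at 3.2. Stuck from 0 to 0.3, needing up to 0.7 N m at the start; then it is loose for good and turns against an even friction of 0.15 N m and stays where left. 6 mm of jaw per rad. The box gets tight somewhere from 1.3 to 2.5 rad; from there each 0.1 rad adds about 10 N of clamping, 0.06 N m
- knob_grip (a point): on the knob's vertical axis at grip height, 86 mm above the table. Red upright grip bar 52 mm long, 14 mm thick, from 61 to 99 mm above the table, on a black disc (diameter 52 mm, top at 63 mm). The point turns with the knob: x along the bar (to the white mark), y across it, z up. Below it a blue housing 80 x 70 mm, 55 mm tall
- holder: the bench holder, fixed to the table; origin on the table right under the knob axis, x axis from the knob towards the jaws, z up. Grey base plate 240 x 90 mm, 12 mm thick. All of the jaws and the box stay lower than 53 mm above the table
- pad_face (a point): middle of the face of the black rubber pad on the front (moving) jaw, 30 mm above the table; 66 mm from the knob axis along the holder's x when the knob is at 0; its x axis points along the holder's x, towards the box. The pad is sprung, about 20 N per mm
- pad: the black rubber pad, 6 x 56 x 28 mm, carried by the front jaw and moving with it; origin at the table point 66 mm behind its face (towards the knob)
- back_face (a point): middle of the face of the aluminium back jaw, 30 mm above the table, at first 110 mm from the knob axis along the holder's x. The back jaw is loose on its slide: pushed by the box it gives way (with about 2 N) by 0.5 to 6.5 mm, until its tail meets a hidden stop inside the blue rear block. Where the stop sits differs each time and cannot be seen, only felt
- back_jaw: the aluminium back jaw, 16 x 60 x 36 mm, in front of a blue rear block; it slides along the holder's x only; origin at the table point 110 mm from its face towards the knob
- filter_box: thin-walled aluminium box 36 (its x, across the jaws) x 55 x 34 mm tall, two brass sockets on top (6 mm tall), 0.13 to 0.25 kg, standing loose between the jaws on the base plate; origin at the centre of its underside, z up. Slides on the plate when pushed with 1 to 2 N. Clamped with about 15 N it is snug; more than 35 N dents it
- mug: white mug, 80 mm diameter, 80 mm tall, standing on the table near the holder; origin at the centre of its underside
- screwdriver: screwdriver 200 mm long with a red handle, lying on the table; origin under its middle
- mouse: black computer mouse 100 x 58 x 32 mm on the table; origin at the centre of its underside
Things that resemble listed ones, but are neither listed nor needed, are in the scene too. There is more than one size of the filter_box; the one meant has the size given above.

How it is judged:
By the outcome, as a careful person would: the job done as asked, in the order asked, and still so for the second after the job is handed in, with the robot touching nothing.
It also fails if it takes over 58 s, if anything falls off the work surface, if the arm or the gripper's body presses on something with over 40 N, if the wrist force passes 120 N, or if a joint passes its speed limit or range.

## Working session

There is one attempt and no reset: what is moved stays moved. The work goes in short steps, Python scripts to look and compute and a tool call to move; the robot and the scene stay as the last step left them, time stands still between calls to the robot, and variables do not carry over. Pictures are saved under pics/ and viewed, and the job is handed in when it is done.

Besides the shell and the picture viewer there is one more tool, called after "Emit:" by a JSON object that holds its "fn" and its "kwargs". drive_tool: Moves the arm, as the interface text tells. Its arguments: {"type":"object","properties":{"deltas":{"type":"array","items":{"type":"object","properties":{"slide":{"type":"array","items":{"type":"number"}},"delta_rot":{"type":"array","items":{"type":"number"}},"hand":{"type":"number"}}}}},"required":["deltas"]}

```bash
mkdir -p pics; python3 - <<'E'
from bench import ctrl
import cv2,numpy as np
for n in ["scene","top"]:
    c=ctrl.camera(n); np.savez(f"{n}0.npz",**c); cv2.imwrite(f"pics/{n}0.png",c["frame"][:,:,::-1])
    print(n,np.round(c["mtx"],1).tolist(),np.round(c["R"],3).tolist(),np.round(c["t"],3).tolist())
o=ctrl.get_obs();print({k:np.round(v,3).tolist() for k,v in o.items()}); print(ctrl.tcp_to_grasp)
E
```

```text
scene [[478.7, 0.0, 313.6], [0.0, 478.7, 212.4], [0.0, 0.0, 1.0]] [[-0.303, 0.953, -0.021], [0.6, 0.173, -0.781], [-0.74, -0.249, -0.625]] [0.175, -0.252, 1.422]
top [[391.9, 0.0, 318.5], [0.0, 391.9, 192.0], [0.0, 0.0, 1.0]] [[-0.005, -1.0, 0.016], [-0.984, 0.002, -0.176], [0.176, -0.017, -0.984]] [-0.012, 0.561, 0.841]
{'time_s': 0.1, 'q': [0.963, 0.181, 1.608, -0.0, 1.354, -0.206], 'dq': [0.001, -0.0, -0.002, -0.001, 0.001, -0.001], 'joint_efforts': [0.001, -44.587, -35.224, -0.0, 0.004, -0.0], 'eef_pos': [0.225, 0.529, 0.23], 'eef_rot': [-0.0, 0.2, 0.98, -0.001], 'wrist_force': [-0.026, -0.929, -0.146], 'torque': [0.004, -0.001, 0.024], 'opening': 1.001}
0.0187
```

View pics/scene0.png

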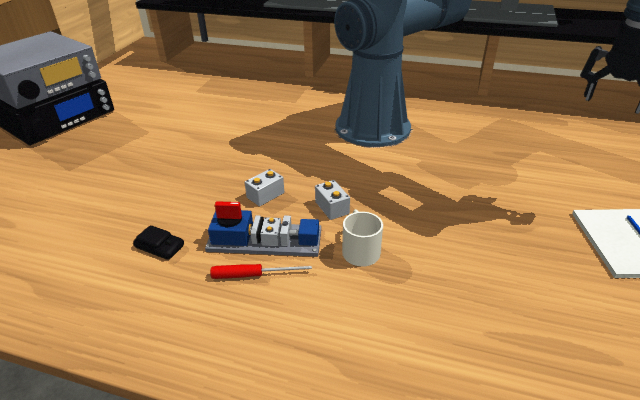

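View pics/top0.png

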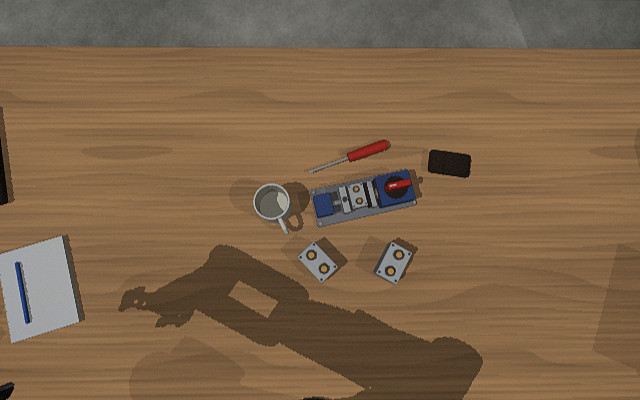

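The scene view shows the red knob at (228,210) on the blue holder. The screwdriver with the red handle is at (236,271), the mouse at (158,242) and the mug at (362,238). Two loose look-alike boxes stand at (264,187) and (332,198), outside the holder. In the top view the knob is at (399,186), the box in the jaws at (357,197), the other boxes at (319,261) and (393,261), and the screwdriver handle, which is also red, at (368,152). I choose the red bar on the blue housing.

```bash
cat > h.py <<'E'
import numpy as np,cv2
def ray(c,uv,z):
    R,t,K=c["R"],c["t"],c["mtx"]
    o=-R.T@t; d=R.T@np.linalg.inv(K)@np.array([uv[0],uv[1],1.])
    return o+d*(z-o[2])/d[2]
def proj(c,X):
    p=c["mtx"]@(c["R"]@np.asarray(X)+c["t"]); return p[:2]/p[2]
def red(f):
    h=cv2.cvtColor(f,cv2.COLOR_RGB2HSV); return (((h[...,0]<8)|(h[...,0]>172))&(h[...,1]>170)&(h[...,2]>70)).astype(np.uint8)
def blue(f):
    h=cv2.cvtColor(f,cv2.COLOR_RGB2HSV); return ((h[...,0]>105)&(h[...,0]<125)&(h[...,1]>150)&(h[...,2]>40)).astype(np.uint8)
E
python3 - <<'E'
from h import *
for n in ["top","scene"]:
    c=dict(np.load(f"{n}0.npz")); f=c["frame"]
    for nm,m in (("red",red(f)),("blue",blue(f))):
        k,l,s,ce=cv2.connectedComponentsWithStats(m)
        for i in range(1,k):
            if s[i,4]>25:
                p=np.argwhere(l==i)[:,::-1].astype(np.float32); print(n,nm,s[i],ce[i].round(1),cv2.minAreaRect(p), [ray(c,ce[i],z).round(3).tolist() for z in (0,.055,.099)])
c=dict(np.load("top0.npz")); cv2.imwrite("pics/topcrop.png",cv2.resize(c["frame"][130:290,230:490,::-1],None,fx=3,fy=3,interpolation=cv2.INTER_CUBIC))
c=dict(np.load("scene0.npz")); cv2.imwrite("pics/scenecrop.png",cv2.resize(c["frame"][160:290,120:400,::-1],None,fx=2.8,fy=2.8,interpolation=cv2.INTER_CUBIC))
E
```

```text
top red [347 140  41  22 409] [367.5 150.1] ((367.42333984375, 150.1642303466797), (10.16685676574707, 41.692649841308594), 70.01689147949219) [[0.674, -0.136, 0.0], [0.658, -0.128, 0.055], [0.645, -0.122, 0.099]]
top red [385 179  26  12 153] [398.2 184.1] ((397.5143127441406, 184.05160522460938), (7.440499782562256, 26.229103088378906), 74.47589111328125) [[0.589, -0.208, 0.0], [0.578, -0.196, 0.055], [0.569, -0.186, 0.099]]
top blue [410 184   5  16  33] [412.  193.1] ((412.0, 191.5), (15.0, 4.0), 90.0) [[0.567, -0.241, 0.0], [0.557, -0.226, 0.055], [0.549, -0.215, 0.099]]
top blue [389 194  19   8  39] [398.8 198.7] ((398.6754150390625, 198.8704833984375), (6.12680196762085, 18.437665939331055), 76.75948333740234) [[0.553, -0.208, 0.0], [0.544, -0.196, 0.055], [0.537, -0.186, 0.099]]
top blue [ 15 263  15  60 235] [ 21.8 293.1] ((21.896005630493164, 292.42803955078125), (60.373844146728516, 4.293251037597656), 79.69515228271484) [[0.338, 0.659, 0.0], [0.342, 0.62, 0.055], [0.345, 0.589, 0.099]]
scene red [215 201  27  18 406] [227.7 209.9] ((228.0, 209.5), (17.0, 26.0), 90.0) [[0
[... 324 characters left out ...]
 106.4] ((73.9712905883789, 106.48712921142578), (17.443771362304688, 37.691009521484375), 69.14553833007812) [[0.12, -0.975, 0.0], [0.21, -0.88, 0.055], [0.282, -0.804, 0.099]]
scene blue [209 211  44  35 950] [230.8 231.4] ((230.5, 228.0), (34.0, 43.0), 90.0) [[0.549, -0.203, 0.0], [0.605, -0.169, 0.055], [0.65, -0.141, 0.099]]
scene blue [628 216  12  18  70] [633.9 223.7] ((634.1708374023438, 223.9634552001953), (20.14641571044922, 3.7481703758239746), 51.34019470214844) [[0.275, 0.646, 0.0], [0.353, 0.613, 0.055], [0.415, 0.587, 0.099]]
scene blue [298 219  21  26 481] [308.4 231.9] ((308.0, 231.5), (25.0, 20.0), 90.0) [[0.502, -0.037, 0.0], [0.562, -0.015, 0.055], [0.61, 0.002, 0.099]]
```

View pics/topcrop.png

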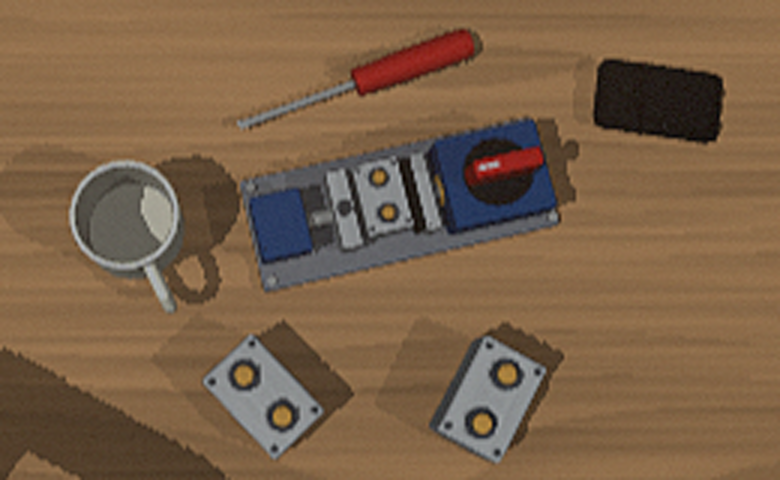

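View pics/scenecrop.png

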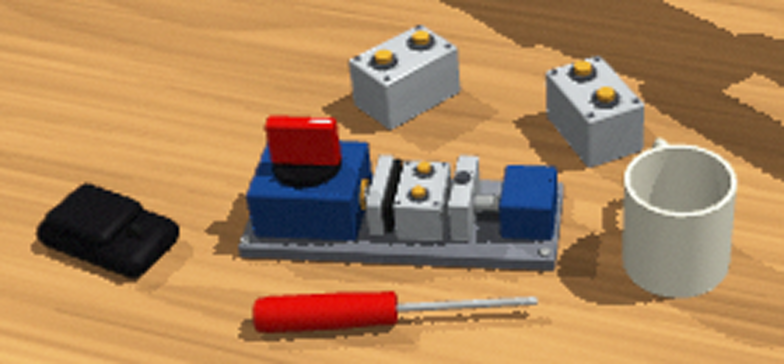

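The crop confirms the choice: the red bar sits on the black disc of the blue housing, with its white mark towards the jaws. The box in the jaws is the target. Next I measure the holder and knob.

```bash
python3 - <<'E'
from h import *
c=dict(np.load("top0.npz")); s=dict(np.load("scene0.npz"))
T=lambda u,v,z: ray(c,(u/3+230-.33,v/3+130-.33),z)
S=lambda u,v,z: ray(s,(u/2.8+120-.32,v/2.8+160-.32),z)
print("disc",T(500,172,.063).round(4))
P=[T(*p,.012) for p in [(243,184),(268,291),(560,217)]]
print("plate",[p.round(4).tolist() for p in P],np.linalg.norm(P[1]-P[0]),np.linalg.norm(P[2]-P[1]))
H=[T(*p,.055) for p in [(429,141),(536,119),(556,211),(449,231)]]
print("housing",[p.round(4).tolist() for p in H],[np.linalg.norm(H[i]-H[(i+1)%4]).round(4) for i in range(4)],np.mean(H,0))
d=P[2]-P[1];print("holder x dir (to jaws) deg",np.degrees(np.arctan2(-d[1],-d[0])))
d=H[1]-H[0];print(np.degrees(np.arctan2(-d[1],-d[0])));d=H[2]-H[3];print(np.degrees(np.arctan2(-d[1],-d[0])))
# bar top
print("bar scene top corners",[S(*p,.099).round(4).tolist() for p in [(268,116),(338,120)]])
m=red(c["frame"]); l=cv2.connectedComponents(m)[1]; mm=l==l[184,398]
im=cv2.resize(c["frame"][170:205,375:425,::-1],None,fx=14,fy=14,interpolation=cv2.INTER_CUBIC); cv2.imwrite("pics/knob.png",im)
E
```

```text
disc [ 0.5695 -0.1897  0.063 ]
plate [[0.57, 0.0034, 0.012], [0.4853, -0.0159, 0.012], [0.5429, -0.247, 0.012]] 0.08684616313313215 0.2381633776005343
housing [[0.5951, -0.1382, 0.055], [0.6122, -0.2207, 0.055], [0.541, -0.2326, 0.055], [0.526, -0.1512, 0.055]] [np.float64(0.0842), np.float64(0.0722), np.float64(0.0827), np.float64(0.0703)] [ 0.56856906 -0.18568731  0.055     ]
holder x dir (to jaws) deg 104.00018240990936
101.69177967152262
100.43056920639809
bar scene top corners [[0.5713, -0.2136, 0.099], [0.5614, -0.1615, 0.099]]
```

View pics/knob.png

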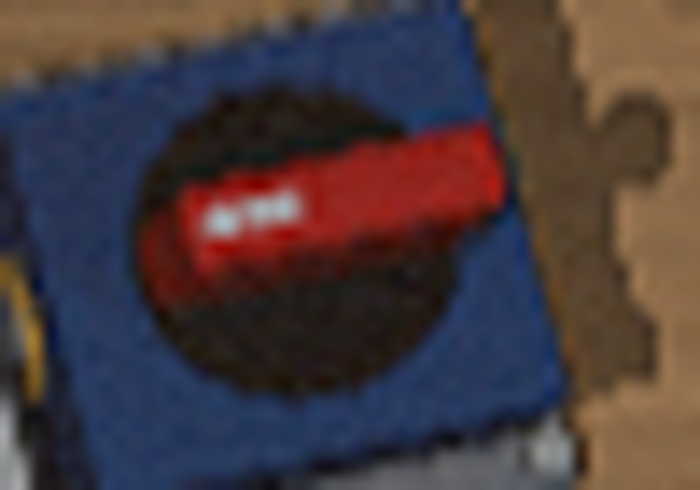

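```bash
python3 - <<'E'
from h import *
c=dict(np.load("top0.npz")); s=dict(np.load("scene0.npz"))
T=lambda u,v,z: ray(c,(375+u/14-.46,170+v/14-.46),z)
Q=[T(*p,.099) for p in [(180,190),(490,125),(505,195),(205,272)]]
print(np.mean(Q,0),[np.linalg.norm(Q[i]-Q[(i+1)%4]).round(4) for i in range(4)])
for a,b in ((1,0),(2,3)): d=Q[b]-Q[a];print(np.degrees(np.arctan2(d[1],d[0])))
print(T(297,240,.063))
im=cv2.resize(s["frame"][195:250,200:260,::-1],None,fx=12,fy=10,interpolation=cv2.INTER_CUBIC); cv2.imwrite("pics/knobs.png",im)
o=[ (proj(s,(0.5695+x,-.189,.099))) for x in(0,.007,-.007)];print(o)
E
```

```text
[ 0.57028244 -0.18826941  0.099     ] [np.float64(0.0496), np.float64(0.0112), np.float64(0.0485), np.float64(0.0133)]
101.84389221942219
104.34172713735809
[ 0.57020408 -0.18839068  0.063     ]
[array([226.56435322, 202.58571853]), array([225.07031164, 204.58487401]), array([228.04278158, 200.60745491])]
```

View pics/knobs.png

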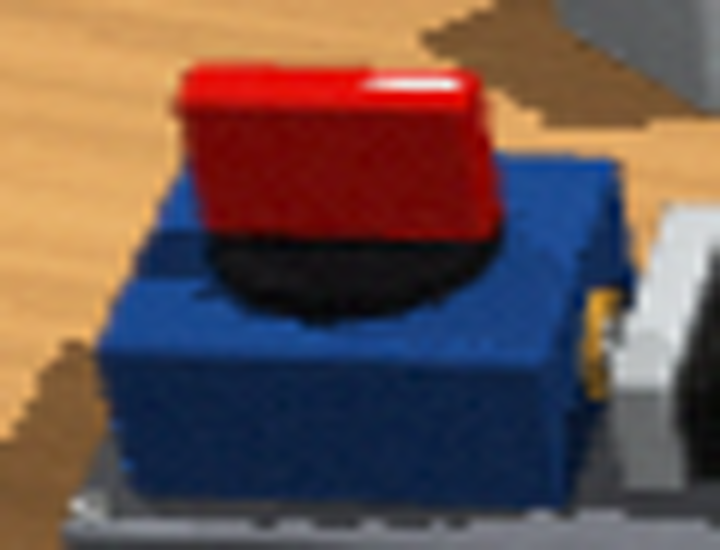

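Knob axis is at about (0.570, -0.188), from the disc and the bar top in agreement. The bar yaw is about 102–103°. q6 will be about -0.54 at the grasp, so it can cover the whole turn without a regrasp. I now move over it.

Emit:
{"fn": "drive_tool", "kwargs": {"deltas": [{"slide":[-0.8,-0.7,0],"delta_rot":[0,0,0],"hand":1},{"slide":[-0.8,-0.7,0],"delta_rot":[0,0,0],"hand":1},{"slide":[-0.8,-0.7,0],"delta_rot":[0,0,0],"hand":1},{"slide":[-0.8,-0.7,0],"delta_rot":[0,0,0],"hand":1},{"slide":[-0.8,-0.7,0],"delta_rot":[0,0,0],"hand":1}]}}

```text
time_s: 0.72
eef_pos: [0.3407, 0.2883, 0.2311]
eef_rot: [-0.0, 0.199, 0.98, -0.0]
wrist_force: [0.8, 0.1, 0.5]
opening: 0.998
```

Emit:
{"fn": "drive_tool", "kwargs": {"deltas": [{"slide":[-0.8,-0.7,0],"delta_rot":[0,0,0],"hand":1},{"slide":[-0.8,-0.7,0],"delta_rot":[0,0,0],"hand":1},{"slide":[-0.8,-0.7,0],"delta_rot":[0,0,0],"hand":1},{"slide":[-0.8,-0.7,0],"delta_rot":[0,0,0],"hand":1},{"slide":[-0.8,-0.7,0],"delta_rot":[0,0,0],"hand":1}]}}

```text
time_s: 1.35
eef_pos: [0.4564, 0.049, 0.2312]
eef_rot: [-0.0, 0.2, 0.98, 0.0]
wrist_force: [0.1, 0.2, 0.0]
opening: 0.998
```

Emit:
{"fn": "drive_tool", "kwargs": {"deltas": [{"slide":[-0.8,-0.7,0],"delta_rot":[0,0,0],"hand":1},{"slide":[-0.8,-0.7,0],"delta_rot":[0,0,0],"hand":1},{"slide":[-0.8,-0.7,0],"delta_rot":[0,0,0],"hand":1},{"slide":[-0.8,-0.7,0],"delta_rot":[0,0,0],"hand":1},{"slide":[-0.8,-0.7,0],"delta_rot":[0,0,0],"hand":1}]}}

```text
time_s: 1.98
eef_pos: [0.5721, -0.1901, 0.2308]
eef_rot: [-0.0, 0.2, 0.98, 0.0]
wrist_force: [0.5, 1.3, 1.3]
opening: 0.997
```

Emit:
{"fn": "drive_tool", "kwargs": {"deltas": [{"slide":[0,0,0],"delta_rot":[0,0,0.058],"hand":1},{"slide":[0,0,0],"delta_rot":[0,0,0.058],"hand":1},{"slide":[0,0,0],"delta_rot":[0,0,0.058],"hand":1},{"slide":[0,0,0],"delta_rot":[0,0,0.058],"hand":1},{"slide":[0,0,0],"delta_rot":[0,0,0.058],"hand":1}]}}

```text
time_s: 2.6
eef_pos: [0.5714, -0.1884, 0.2307]
eef_rot: [-0.001, 0.613, 0.79, -0.0]
wrist_force: [0.0, 0.1, -0.1]
opening: 1.0
```

```bash
python3 - <<'E'
from bench import ctrl
from h import *
c=ctrl.camera("wrist"); np.savez("w1.npz",**c); cv2.imwrite("pics/w1.png",c["frame"][:,:,::-1])
print(c["mtx"].round(1).tolist(),(-c["R"].T@c["t"]).round(4), c["R"].round(3).tolist())
o=ctrl.get_obs();print(o["q"],o["torque"],o["wrist_force"]); print(2*np.degrees(np.arctan2(o["eef_rot"][2],o["eef_rot"][1])))
print(proj(c,(.570,-.188,.099)),proj(c,(.570,-.188,.063)))
E
```

```text
[[338.2, 0.0, 316.1], [0.0, 338.2, 194.3], [0.0, 0.0, 1.0]] [ 0.5546 -0.1212  0.3733] [[0.969, 0.249, -0.001], [0.239, -0.931, 0.274], [0.067, -0.266, -0.962]]
[-5.15614537e-01  2.40786384e-01  1.53695655e+00 -2.13250155e-05
  1.36504843e+00 -7.60263226e-01] [-0.02341718 -0.05121537 -0.02810279] [0.01850285 0.26452806 0.00243177]
104.01758763195826
[314.37780167 183.17034825] [314.60214535 173.86081198]
```

View pics/w1.png

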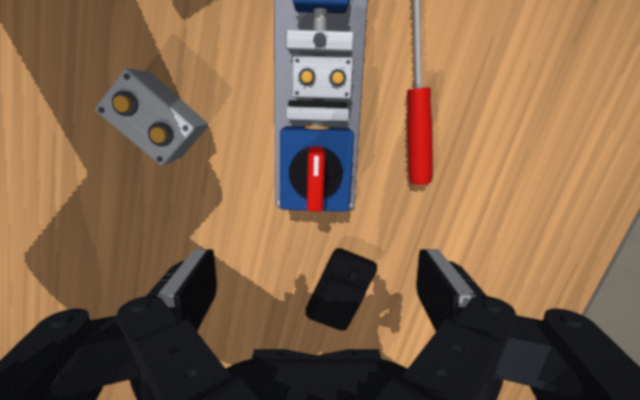

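The wrist view shows the knob at about (316,178), with its white mark up towards the jaws. The box is at (322,77) between the pad at (318,112) and the back jaw at (320,40). A look-alike box is at (150,118). I refine the knob centre and yaw from this view.

```bash
python3 - <<'E'
from h import *
c=dict(np.load("w1.npz")); f=c["frame"]
m=red(f); k,l,s,ce=cv2.connectedComponentsWithStats(m)
for i in range(1,k):
    if s[i,4]>100: print(s[i],ce[i])
h=cv2.cvtColor(f,cv2.COLOR_RGB2HSV)
dk=((h[...,2]<45)).astype(np.uint8); dk[:140]=0;dk[205:]=0;dk[:,:285]=0;dk[:,345:]=0
ys,xs=np.nonzero(dk|(m*0)); print("disc box",xs.min(),xs.max(),ys.min(),ys.max())
(cx,cy),r=cv2.minEnclosingCircle(np.c_[xs,ys].astype(np.float32));print(cx,cy,r)
print("disc",ray(c,(cx,cy),.063))
x0,y0=270,120
im=cv2.resize(f[y0:220,x0:370,::-1],None,fx=6,fy=6,interpolation=cv2.INTER_CUBIC); cv2.imwrite("pics/w1k.png",im)
E
```

```text
[ 407   87   26   98 2302] [419.45699392 136.20156386]
[306 147  19  65 965] [315.06321244 180.55751295]
disc box 290 341 149 196
315.5246276855469 172.75721740722656 25.964275360107422
disc [ 0.57057565 -0.18676089  0.063     ]
```

View pics/w1k.png

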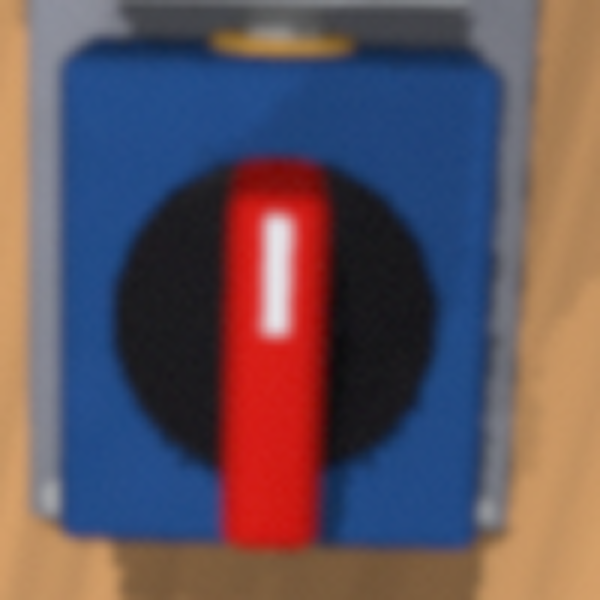

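```bash
python3 - <<'E'
from h import *
c=dict(np.load("w1.npz"))
T=lambda u,v,z: ray(c,(270+u/6-.4,120+v/6-.4),z)
Q=[T(*p,.099) for p in [(229,193),(329,193),(319,546),(223,546)]]
ctr=np.mean(Q,0);print(ctr,[np.linalg.norm(Q[i]-Q[(i+1)%4]).round(4) for i in range(4)])
d=(Q[0]+Q[1]-Q[2]-Q[3]);print("bar yaw",np.degrees(np.arctan2(d[1],d[0])))
H=[T(*p,.055) for p in [(67,60),(497,65),(478,543),(66,538)]]
print([np.linalg.norm(H[i]-H[(i+1)%4]).round(4) for i in range(4)],np.mean(H,0))
d=(H[0]+H[1]-H[2]-H[3]);print("holder yaw",np.degrees(np.arctan2(d[1],d[0])))
E
```

```text
[ 0.57057082 -0.18672997  0.099     ] [np.float64(0.0136), np.float64(0.0505), np.float64(0.0137), np.float64(0.0505)]
bar yaw 103.09877676411396
[np.float64(0.0665), np.float64(0.078), np.float64(0.0681), np.float64(0.0779)] [ 0.57080614 -0.18688156  0.055     ]
holder yaw 103.20090401311589
```

Emit:
{"fn": "drive_tool", "kwargs": {"deltas": [{"slide":[0.028,-0.012,0],"delta_rot":[0,0,0.005],"hand":1},{"slide":[0,0,0.8],"delta_rot":[0,0,0],"hand":1},{"slide":[0,0,0.8],"delta_rot":[0,0,0],"hand":1},{"slide":[0,0,0.8],"delta_rot":[0,0,0],"hand":1},{"slide":[0,0,0.8],"delta_rot":[0,0,0],"hand":1}]}}

```text
time_s: 3.28
eef_pos: [0.5707, -0.1873, 0.07]
eef_rot: [0.0, 0.615, 0.788, 0.0]
wrist_force: [0.6, 0.3, -0.2]
opening: 1.002
```

Emit:
{"fn": "drive_tool", "kwargs": {"deltas": [{"slide":[0,0,0.04],"delta_rot":[0,0,0],"hand":1},{"slide":[0,0,0],"delta_rot":[0,0,0],"hand":0.5},{"slide":[0,0,0],"delta_rot":[0,0,0],"hand":0.4},{"slide":[0,0,0],"delta_rot":[0,0,0],"hand":0.35},{"slide":[0,0,0],"delta_rot":[0,0,0],"hand":0.3}]}}

```text
time_s: 3.9
eef_pos: [0.5713, -0.1876, 0.0702]
eef_rot: [0.001, 0.616, 0.787, 0.0]
wrist_force: [-0.6, -0.1, 0.2]
opening: 0.303
```

```bash
cat > snap.py <<'E'
import sys
from bench import ctrl
from h import *
for a in sys.argv[1:]:
    n,o=a.split(":"); c=ctrl.camera(n); np.savez(o+".npz",**c); cv2.imwrite(f"pics/{o}.png",c["frame"][:,:,::-1])
E
cat > st.py <<'E'
from bench import ctrl
import numpy as np
o=ctrl.get_obs()
print("t",round(o["time_s"],2),"q6",o["q"][5].round(4),"pos",np.round(o["eef_pos"],4),"yaw",(2*np.degrees(np.arctan2(o["eef_rot"][2],o["eef_rot"][1]))).round(2),"F",np.round(o["wrist_force"],2),"M",np.round(o["torque"],3),"eff6",np.round(o["joint_efforts"][5],3),"open",np.round(o["opening"],3))
E
python3 snap.py wrist:w2; python3 st.py
```

```text
t 3.95 q6 -0.7569 pos [ 0.5711 -0.1876  0.07  ] yaw 103.89 F [0.03 0.06 0.69] M [ 0.009 -0.024  0.016] eff6 -0.002 open 0.299
```

View pics/w2.png

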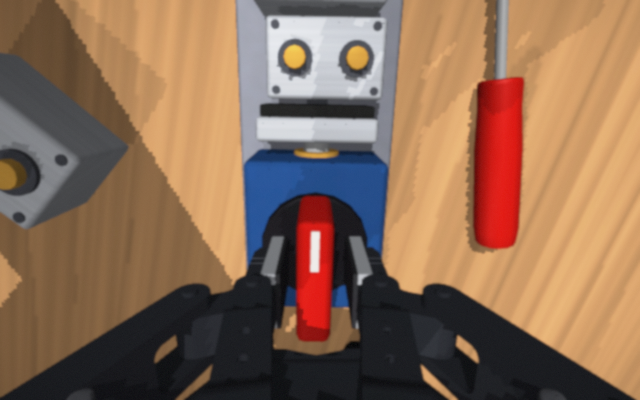

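The wrist view shows the fingers straddling the red bar (297–333, 195–340) with about equal gaps on both sides. I close on it.

Emit:
{"fn": "drive_tool", "kwargs": {"deltas": [{"slide":[0,0,0.04],"delta_rot":[0,0,0],"hand":0.2},{"slide":[0,0,0],"delta_rot":[0,0,0],"hand":0.1},{"slide":[0,0,0],"delta_rot":[0,0,0],"hand":0},{"slide":[0,0,0],"delta_rot":[0,0,0],"hand":0},{"slide":[0,0,0],"delta_rot":[0,0,0],"hand":0}]}}

```text
time_s: 4.58
eef_pos: [0.5704, -0.1875, 0.0674]
eef_rot: [-0.0, 0.617, 0.787, -0.0]
wrist_force: [-4.6, -0.4, 5.1]
opening: 0.156
```

```bash
python3 st.py
```

```text
t 4.58 q6 -0.7565 pos [ 0.5704 -0.1875  0.0674] yaw 103.86 F [-4.64 -0.42  5.13] M [-0.171  0.775 -0.675] eff6 -0.661 open 0.156
```

Opening of 0.156 is about 13–14 mm, so the bar is held. The small preload moment is yaw misalignment against the seized knob. Next comes the firm twist clockwise (+z tool).

Emit:
{"fn": "drive_tool", "kwargs": {"deltas": [{"slide":[0,0,0],"delta_rot":[0,0,0.04],"hand":0},{"slide":[0,0,0],"delta_rot":[0,0,0.05],"hand":0},{"slide":[0,0,0],"delta_rot":[0,0,0.05],"hand":0},{"slide":[0,0,0],"delta_rot":[0,0,0],"hand":0},{"slide":[0,0,0],"delta_rot":[0,0,0],"hand":0}]}}

```text
time_s: 5.2
eef_pos: [0.5704, -0.1875, 0.0673]
eef_rot: [-0.0, 0.773, 0.634, -0.0]
wrist_force: [-5.0, -0.3, 5.2]
opening: 0.153
```

```bash
python3 st.py; python3 snap.py wrist:w3; python3 st.py
```

```text
t 5.2 q6 -0.3174 pos [ 0.5704 -0.1875  0.0673] yaw 78.72 F [-5.03 -0.25  5.18] M [-0.058  0.83  -0.204] eff6 -0.188 open 0.153
t 5.25 q6 -0.3174 pos [ 0.5704 -0.1875  0.0674] yaw 78.72 F [-5.21 -0.37  5.49] M [-0.024  0.847 -0.181] eff6 -0.197 open 0.153
```

View pics/w3.png

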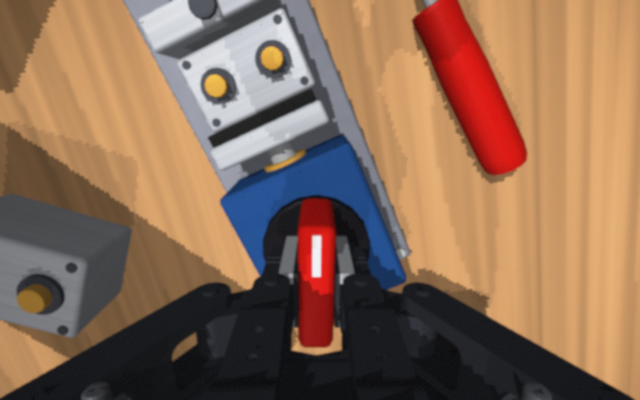

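The wrist view shows the knob turned about 25° with the gripper (bar still straight between pads). So it broke loose, and the moment fell from 0.67 to 0.19. I read the running torque with steady motion.

Emit:
{"fn": "drive_tool", "kwargs": {"deltas": [{"slide":[0,0,0],"delta_rot":[0,0,0.025],"hand":0},{"slide":[0,0,0],"delta_rot":[0,0,0.025],"hand":0},{"slide":[0,0,0],"delta_rot":[0,0,0.025],"hand":0},{"slide":[0,0,0],"delta_rot":[0,0,0.025],"hand":0},{"slide":[0,0,0],"delta_rot":[0,0,0.025],"hand":0}]}}

```text
time_s: 5.88
eef_pos: [0.5704, -0.1875, 0.0674]
eef_rot: [-0.0, 0.882, 0.47, -0.001]
wrist_force: [-5.4, -0.5, 5.8]
opening: 0.152
```

```bash
python3 st.py
```

```text
t 5.88 q6 0.0772 pos [ 0.5704 -0.1875  0.0674] yaw 56.13 F [-5.35 -0.48  5.84] M [-0.132  0.832  0.195] eff6 -0.65 open 0.152
```

Emit:
{"fn": "drive_tool", "kwargs": {"deltas": [{"slide":[0,0,0],"delta_rot":[0,0,0.01],"hand":0},{"slide":[0,0,0],"delta_rot":[0,0,0.01],"hand":0},{"slide":[0,0,0],"delta_rot":[0,0,0.01],"hand":0},{"slide":[0,0,0],"delta_rot":[0,0,0.01],"hand":0},{"slide":[0,0,0],"delta_rot":[0,0,0.01],"hand":0}]}}

```text
time_s: 6.5
eef_pos: [0.5704, -0.1875, 0.0673]
eef_rot: [-0.0, 0.916, 0.4, -0.001]
wrist_force: [-5.4, -0.5, 5.0]
opening: 0.15
```

```bash
python3 st.py
```

```text
t 6.5 q6 0.2327 pos [ 0.5704 -0.1875  0.0673] yaw 47.21 F [-5.35 -0.52  4.99] M [-0.097  0.854  0.178] eff6 -0.165 open 0.15
```

Running friction baseline is M_z ≈ +0.18 N m, and the knob is at about 0.98 rad. I go on to about 1.3, then in finer steps.

Emit:
{"fn": "drive_tool", "kwargs": {"deltas": [{"slide":[0,0,0],"delta_rot":[0,0,0.02],"hand":0},{"slide":[0,0,0],"delta_rot":[0,0,0.02],"hand":0},{"slide":[0,0,0],"delta_rot":[0,0,0.02],"hand":0},{"slide":[0,0,0],"delta_rot":[0,0,0.02],"hand":0},{"slide":[0,0,0],"delta_rot":[0,0,0.01],"hand":0}]}}

```text
time_s: 7.12
eef_pos: [0.5704, -0.1875, 0.0674]
eef_rot: [0.0, 0.964, 0.267, -0.001]
wrist_force: [-5.1, 0.1, 5.2]
opening: 0.156
```

```bash
python3 st.py; python3 snap.py wrist:w4
```

```text
t 7.12 q6 0.5158 pos [ 0.5704 -0.1875  0.0674] yaw 30.99 F [-5.11  0.11  5.17] M [-0.118  0.798  0.121] eff6 -0.031 open 0.156
```

Emit:
{"fn": "drive_tool", "kwargs": {"deltas": [{"slide":[0,0,0],"delta_rot":[0,0,0.007],"hand":0},{"slide":[0,0,0],"delta_rot":[0,0,0.007],"hand":0},{"slide":[0,0,0],"delta_rot":[0,0,0.007],"hand":0},{"slide":[0,0,0],"delta_rot":[0,0,0.007],"hand":0},{"slide":[0,0,0],"delta_rot":[0,0,0.007],"hand":0}]}}

```text
time_s: 7.8
eef_pos: [0.5703, -0.1875, 0.0673]
eef_rot: [0.0, 0.977, 0.214, -0.001]
wrist_force: [-4.6, -1.5, 5.4]
opening: 0.154
```

```bash
python3 st.py
```

```text
t 7.8 q6 0.6251 pos [ 0.5703 -0.1875  0.0673] yaw 24.73 F [-4.57 -1.48  5.43] M [-0.144  0.815  0.145] eff6 -0.056 open 0.154
```

View pics/w4.png

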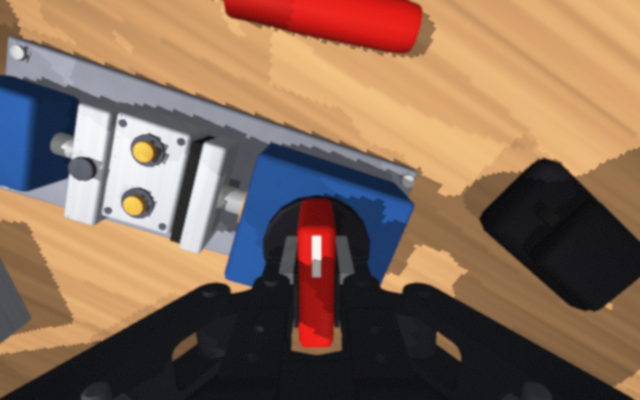

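The wrist view at about 1.26 rad shows the box (148,178) almost closed in between the pad (190,195) and back jaw (88,163). The knob is now at about 1.37 rad and the torque is still at baseline. I go on in fine steps.

Emit:
{"fn": "drive_tool", "kwargs": {"deltas": [{"slide":[0,0,0],"delta_rot":[0,0,0.006],"hand":0},{"slide":[0,0,0],"delta_rot":[0,0,0.006],"hand":0},{"slide":[0,0,0],"delta_rot":[0,0,0.006],"hand":0},{"slide":[0,0,0],"delta_rot":[0,0,0.006],"hand":0},{"slide":[0,0,0],"delta_rot":[0,0,0.006],"hand":0}]}}

```text
time_s: 8.43
eef_pos: [0.5704, -0.1875, 0.0674]
eef_rot: [0.0, 0.986, 0.168, -0.001]
wrist_force: [-5.9, -1.2, 6.3]
opening: 0.154
```

```bash
python3 st.py
```

```text
t 8.43 q6 0.7193 pos [ 0.5704 -0.1875  0.0674] yaw 19.34 F [-5.85 -1.17  6.29] M [-0.089  0.782  0.214] eff6 -0.024 open 0.154
```

Emit:
{"fn": "drive_tool", "kwargs": {"deltas": [{"slide":[0,0,0],"delta_rot":[0,0,0.004],"hand":0},{"slide":[0,0,0],"delta_rot":[0,0,0.004],"hand":0},{"slide":[0,0,0],"delta_rot":[0,0,0.004],"hand":0},{"slide":[0,0,0],"delta_rot":[0,0,0.004],"hand":0},{"slide":[0,0,0],"delta_rot":[0,0,0.004],"hand":0}]}}

```text
time_s: 9.05
eef_pos: [0.5703, -0.1875, 0.0673]
eef_rot: [0.0, 0.991, 0.137, -0.001]
wrist_force: [-5.4, -0.1, 4.9]
opening: 0.157
```

```bash
python3 st.py
```

```text
t 9.05 q6 0.7819 pos [ 0.5703 -0.1875  0.0673] yaw 15.75 F [-5.43 -0.07  4.91] M [-0.147  0.815  0.185] eff6 0.049 open 0.157
```

Emit:
{"fn": "drive_tool", "kwargs": {"deltas": [{"slide":[0,0,0],"delta_rot":[0,0,0.005],"hand":0},{"slide":[0,0,0],"delta_rot":[0,0,0.005],"hand":0},{"slide":[0,0,0],"delta_rot":[0,0,0.005],"hand":0},{"slide":[0,0,0],"delta_rot":[0,0,0.005],"hand":0},{"slide":[0,0,0],"delta_rot":[0,0,0.005],"hand":0}]}}

```text
time_s: 9.68
eef_pos: [0.5704, -0.1875, 0.0674]
eef_rot: [0.0, 0.995, 0.098, -0.001]
wrist_force: [-5.6, -1.0, 6.2]
opening: 0.157
```

```bash
python3 st.py; python3 snap.py wrist:w5;python3 st.py; python3 snap.py top:t5; python3 st.py
```

```text
t 9.68 q6 0.8605 pos [ 0.5704 -0.1875  0.0674] yaw 11.25 F [-5.61 -0.99  6.16] M [-0.105  0.843  0.21 ] eff6 0.041 open 0.157
t 9.72 q6 0.8612 pos [ 0.5703 -0.1875  0.0673] yaw 11.21 F [-4.89 -1.19  4.87] M [-0.114  0.848  0.148] eff6 0.129 open 0.153
t 9.78 q6 0.8604 pos [ 0.5704 -0.1875  0.0674] yaw 11.25 F [-4.99 -0.85  5.33] M [-0.161  0.823  0.021] eff6 0.194 open 0.158
```

View pics/w5.png

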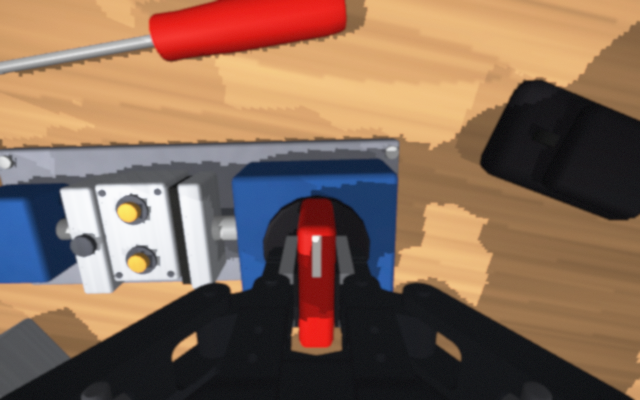

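At 1.60 rad the wrist view shows the box touching both jaws (no gaps seen at (178,230) and (97,230)). The torque is still near baseline, so the back jaw is sliding. I continue.

Emit:
{"fn": "drive_tool", "kwargs": {"deltas": [{"slide":[0,0,0],"delta_rot":[0,0,0.005],"hand":0},{"slide":[0,0,0],"delta_rot":[0,0,0.005],"hand":0},{"slide":[0,0,0],"delta_rot":[0,0,0.005],"hand":0},{"slide":[0,0,0],"delta_rot":[0,0,0.005],"hand":0},{"slide":[0,0,0],"delta_rot":[0,0,0.005],"hand":0}]}}

```text
time_s: 10.4
eef_pos: [0.5704, -0.1875, 0.0674]
eef_rot: [0.0, 0.998, 0.059, -0.001]
wrist_force: [-5.1, -0.1, 5.2]
opening: 0.157
```

```bash
python3 st.py
```

```text
t 10.4 q6 0.939 pos [ 0.5704 -0.1875  0.0674] yaw 6.76 F [-5.13 -0.14  5.16] M [-0.102  0.874  0.208] eff6 0.072 open 0.157
```

Emit:
{"fn": "drive_tool", "kwargs": {"deltas": [{"slide":[0,0,0],"delta_rot":[0,0,0.005],"hand":0},{"slide":[0,0,0],"delta_rot":[0,0,0.005],"hand":0},{"slide":[0,0,0],"delta_rot":[0,0,0.005],"hand":0},{"slide":[0,0,0],"delta_rot":[0,0,0.005],"hand":0},{"slide":[0,0,0],"delta_rot":[0,0,0.005],"hand":0}]}}

```text
time_s: 11.02
eef_pos: [0.5703, -0.1875, 0.0674]
eef_rot: [0.0, 1.0, 0.02, -0.001]
wrist_force: [-5.0, -0.1, 7.0]
opening: 0.154
```

```bash
python3 st.py
```

```text
t 11.03 q6 1.0175 pos [ 0.5703 -0.1875  0.0674] yaw 2.26 F [-4.96 -0.09  6.95] M [-0.137  0.836  0.307] eff6 0.106 open 0.154
```

Emit:
{"fn": "drive_tool", "kwargs": {"deltas": [{"slide":[0,0,0],"delta_rot":[0,0,0.002],"hand":0},{"slide":[0,0,0],"delta_rot":[0,0,0.002],"hand":0},{"slide":[0,0,0],"delta_rot":[0,0,0.002],"hand":0},{"slide":[0,0,0],"delta_rot":[0,0,0.002],"hand":0},{"slide":[0,0,0],"delta_rot":[0,0,0.002],"hand":0}]}}

```text
time_s: 11.65
eef_pos: [0.5703, -0.1875, 0.0674]
eef_rot: [0.0, 1.0, 0.004, -0.001]
wrist_force: [-5.1, -0.9, 5.5]
opening: 0.154
```

```bash
python3 st.py
```

```text
t 11.65 q6 1.0486 pos [ 0.5703 -0.1875  0.0674] yaw 0.48 F [-5.07 -0.85  5.52] M [-0.119  0.848  0.301] eff6 0.217 open 0.154
```

The torque has risen clearly, to about 0.30 against 0.18–0.21 before, so the stop was met at around 1.6–1.7 rad. One small step more should confirm the slope.

Emit:
{"fn": "drive_tool", "kwargs": {"deltas": [{"slide":[0,0,0],"delta_rot":[0,0,0.003],"hand":0},{"slide":[0,0,0],"delta_rot":[0,0,0.003],"hand":0},{"slide":[0,0,0],"delta_rot":[0,0,0.003],"hand":0},{"slide":[0,0,0],"delta_rot":[0,0,0.003],"hand":0},{"slide":[0,0,0],"delta_rot":[0,0,0.003],"hand":0}]}}

```text
time_s: 12.28
eef_pos: [0.5703, -0.1875, 0.0674]
eef_rot: [0.0, 1.0, -0.019, -0.001]
wrist_force: [-4.6, 0.6, 5.6]
opening: 0.153
```

```bash
python3 st.py; for i in 1 2 3; do python3 snap.py wrist:w6_$i; python3 st.py; done
```

```text
t 12.28 q6 1.0957 pos [ 0.5703 -0.1875  0.0674] yaw -2.22 F [-4.6  0.6  5.6] M [-0.089  0.837  0.315] eff6 0.207 open 0.153
t 12.32 q6 1.0962 pos [ 0.5703 -0.1875  0.0674] yaw -2.25 F [-5.83  0.07  5.73] M [-0.121  0.9    0.271] eff6 0.257 open 0.157
t 12.38 q6 1.0957 pos [ 0.5703 -0.1875  0.0674] yaw -2.23 F [-4.79 -0.44  5.79] M [-0.015  0.808  0.219] eff6 0.277 open 0.154
t 12.43 q6 1.0956 pos [ 0.5704 -0.1875  0.0674] yaw -2.22 F [-4.96 -0.24  5.52] M [-0.143  0.839  0.235] eff6 0.224 open 0.155
```

View pics/w6_1.png

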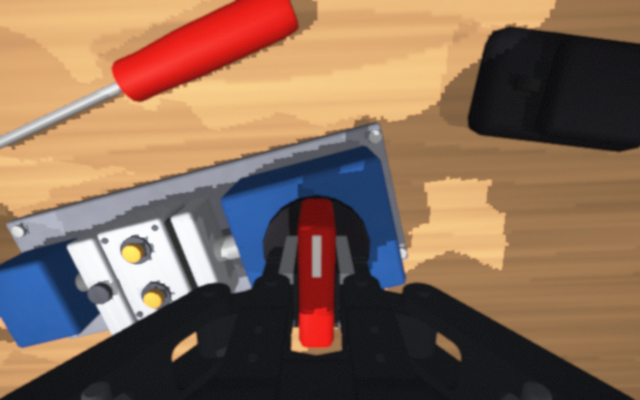

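The torque follows the expected slope: a kink at about 1.6 rad and about 0.13 N m above baseline, which is roughly 20 N. I add a last small nip, towards the middle of the 15–35 N window.

Emit:
{"fn": "drive_tool", "kwargs": {"deltas": [{"slide":[0,0,0],"delta_rot":[0,0,0.0015],"hand":0},{"slide":[0,0,0],"delta_rot":[0,0,0.0015],"hand":0},{"slide":[0,0,0],"delta_rot":[0,0,0.0015],"hand":0},{"slide":[0,0,0],"delta_rot":[0,0,0.0015],"hand":0},{"slide":[0,0,0],"delta_rot":[0,0,0.0015],"hand":0}]}}

```text
time_s: 13.05
eef_pos: [0.5703, -0.1874, 0.0674]
eef_rot: [0.0, 1.0, -0.031, -0.001]
wrist_force: [-4.4, -1.1, 6.0]
opening: 0.156
```

```bash
python3 st.py
```

```text
t 13.05 q6 1.1191 pos [ 0.5703 -0.1874  0.0674] yaw -3.56 F [-4.42 -1.08  5.96] M [-0.123  0.92   0.307] eff6 0.266 open 0.156
```

The torque holds at about 0.31, so the readings suggest 20–25 N. To confirm, I release, rise to the earlier look pose and measure how far the back jaw was pushed.

Emit:
{"fn": "drive_tool", "kwargs": {"deltas": [{"slide":[0,0,0],"delta_rot":[0,0,0],"hand":0.3},{"slide":[0,0,0],"delta_rot":[0,0,0],"hand":0.6},{"slide":[0,0,0],"delta_rot":[0,0,0],"hand":0.6},{"slide":[0,0,-0.04],"delta_rot":[0,0,0],"hand":0.6},{"slide":[0,0,-0.3],"delta_rot":[0,0,0],"hand":0.7}]}}

```text
time_s: 13.68
eef_pos: [0.57, -0.1869, 0.0838]
eef_rot: [-0.001, 0.999, -0.032, -0.001]
wrist_force: [1.2, -0.9, -0.3]
opening: 0.698
```

```bash
python3 st.py; python3 snap.py wrist:w7
```

```text
t 13.68 q6 1.1203 pos [ 0.57   -0.1869  0.0838] yaw -3.67 F [ 1.17 -0.87 -0.27] M [-0.062  0.015 -0.034] eff6 -0.001 open 0.698
```

View pics/w7.png

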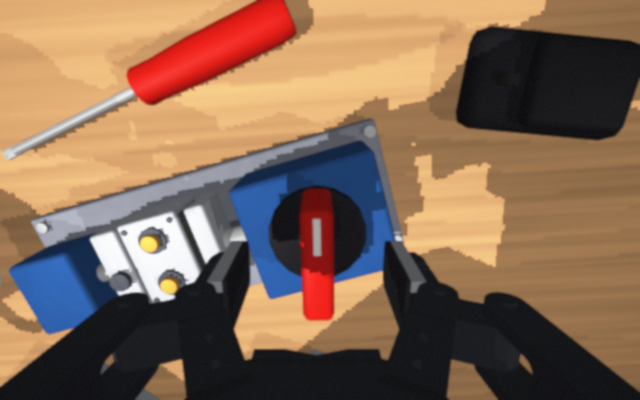

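The fingers are clear and the knob has stayed put (bar at (317,255)). I rise and turn back to the first look pose.

Emit:
{"fn": "drive_tool", "kwargs": {"deltas": [{"slide":[0,0,-0.7],"delta_rot":[0,0,0],"hand":1},{"slide":[0,0,-0.75],"delta_rot":[0,0,-0.058],"hand":1},{"slide":[0,0,-0.75],"delta_rot":[0,0,-0.058],"hand":1},{"slide":[0,0,-0.74],"delta_rot":[0,0,-0.058],"hand":1},{"slide":[0,0,0],"delta_rot":[0,0,-0.058],"hand":1}]}}

```text
time_s: 14.35
eef_pos: [0.5731, -0.1886, 0.2368]
eef_rot: [0.003, 0.944, 0.329, 0.003]
wrist_force: [0.9, 0.0, -0.5]
opening: 1.0
```

Emit:
{"fn": "drive_tool", "kwargs": {"deltas": [{"slide":[0,0,0],"delta_rot":[0,0,-0.058],"hand":1},{"slide":[0,0,0],"delta_rot":[0,0,-0.058],"hand":1},{"slide":[0,0,0],"delta_rot":[0,0,-0.058],"hand":1},{"slide":[0,0,0],"delta_rot":[0,0,-0.058],"hand":1},{"slide":[0,0,0],"delta_rot":[0,0,-0.058],"hand":1}]}}

```text
time_s: 14.98
eef_pos: [0.5711, -0.1875, 0.2324]
eef_rot: [0.001, 0.703, 0.711, 0.0]
wrist_force: [-0.7, 0.0, 0.1]
opening: 0.997
```

```bash
python3 st.py
```

```text
t 14.97 q6 -0.5257 pos [ 0.5711 -0.1875  0.2324] yaw 90.64 F [-0.7   0.02  0.08] M [ 0.022 -0.069  0.018] eff6 1.934 open 0.997
```

Emit:
{"fn": "drive_tool", "kwargs": {"deltas": [{"slide":[0,0,0.03],"delta_rot":[0,0,-0.04],"hand":1},{"slide":[0,0,0],"delta_rot":[0,0,-0.033],"hand":1},{"slide":[-0.01,0,0],"delta_rot":[0,0,0],"hand":1},{"slide":[0,0,0],"delta_rot":[0,0,0],"hand":1},{"slide":[0,0,0],"delta_rot":[0,0,0],"hand":1}]}}

```text
time_s: 15.6
eef_pos: [0.571, -0.1879, 0.23]
eef_rot: [0.0, 0.62, 0.785, 0.0]
wrist_force: [-0.5, -0.2, -0.4]
opening: 0.996
```

```bash
python3 st.py; python3 snap.py wrist:w8 scene:s8 top:t8
```

```text
t 15.6 q6 -0.7485 pos [ 0.571  -0.1879  0.23  ] yaw 103.36 F [-0.51 -0.23 -0.4 ] M [ 0.018 -0.02   0.044] eff6 0.018 open 0.996
```

View pics/w8.png

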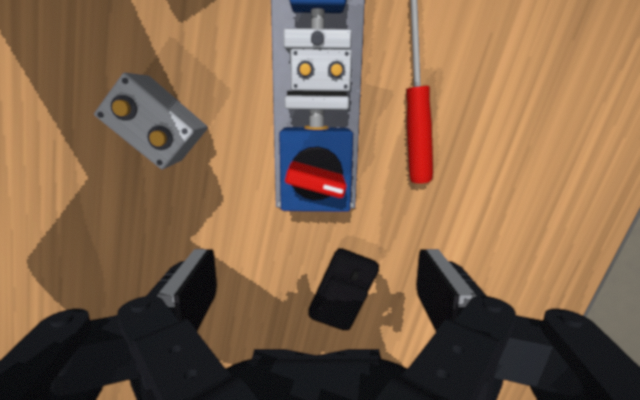

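```bash
python3 - <<'E'
from h import *
a=dict(np.load("w1.npz"));b=dict(np.load("w8.npz"))
A=cv2.resize(a["frame"][0:130,260:385],None,fx=5,fy=5,interpolation=cv2.INTER_CUBIC)
B=cv2.resize(b["frame"][0:130,260:385],None,fx=5,fy=5,interpolation=cv2.INTER_CUBIC)
cv2.imwrite("pics/cmp.png",cv2.resize(np.hstack([A,B])[:,:,::-1],(800,416)))
E
```

```text
(no output)
```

View pics/cmp.png

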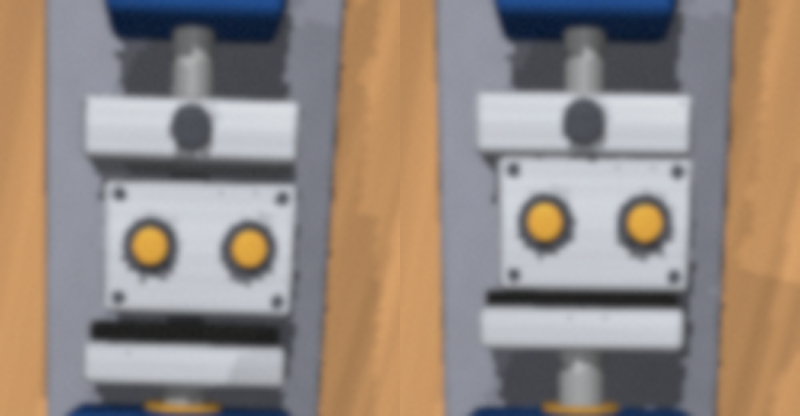

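The wrist view shows the knob at about 107° from its start, the box (321,70) pressed between pad and back jaw, and the neighbours where they were. I rectify both views to compare the jaw shifts.

```bash
cat > rect.py <<'E'
from h import *
yaw=np.radians(103.15);ex=np.array([np.cos(yaw),np.sin(yaw),0]);ey=np.array([-np.sin(yaw),np.cos(yaw),0]);O=np.array([.5705,-.1870,0])
sc=4000. # px/m ; columns = holder x from -45mm..185, rows = y -50..50
def rect(c,z):
    W=[(-.045,-.05),(.185,-.05),(.185,.05),(-.045,.05)]
    src=np.float32([proj(c,O+ex*x+ey*y+np.array([0,0,z])) for x,y in W]); dst=np.float32([((x+.045)*sc,(y+.05)*sc) for x,y in W])
    return cv2.warpPerspective(c["frame"],cv2.getPerspectiveTransform(src,dst),(int(.23*sc),int(.1*sc)),flags=cv2.INTER_CUBIC)
E
python3 - <<'E'
from rect import *
a=dict(np.load("w1.npz"));b=dict(np.load("w8.npz"))
A=rect(a,.048);B=rect(b,.048)
cv2.imwrite("pics/rect.png",cv2.resize(np.vstack([A,B])[:,:,::-1],(800,696)))
E
python3 -c "
import cv2;i=cv2.imread('pics/rect.png');cv2.imwrite('pics/rect2.png',cv2.resize(i,(680,592)))"
```

```text
(no output)
```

View pics/rect2.png

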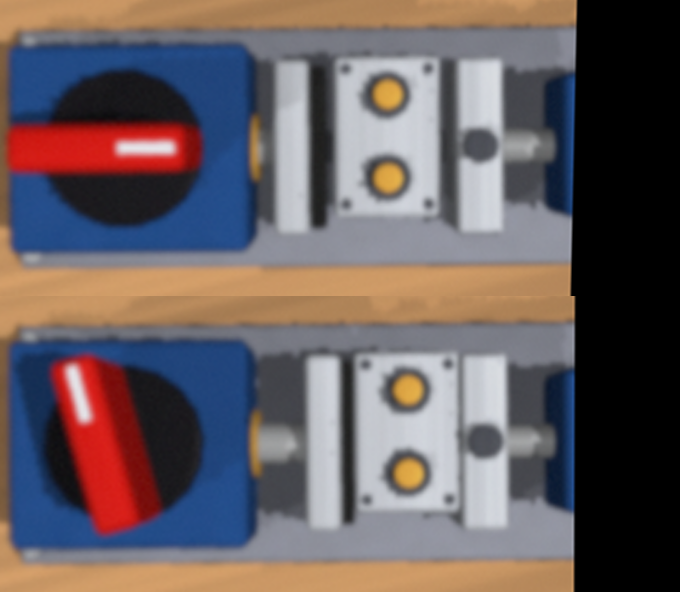

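```bash
python3 - <<'E'
from rect import *
a=dict(np.load("w1.npz"));b=dict(np.load("w8.npz"))
A=rect(a,.048).astype(np.float32);B=rect(b,.048).astype(np.float32)
k=920/680.
def shift(name,x0,x1,y0,y1,ch=None,m=30,dx0=0):
    # x0.. in displayed (680 wide) coordinates of upper image
    x0,x1,y0,y1=[int(v*k) for v in(x0,x1,y0,y1)]
    t=A[y0:y1,x0:x1]; s=B[max(0,y0-12):y1+12,x0-m+dx0:x1+m+dx0]
    r=cv2.matchTemplate(s,t,cv2.TM_CCOEFF_NORMED); _,v,_,(px,py)=cv2.minMaxLoc(r)
    f=lambda p,q,w:(p-w)/(2*(p-2*q+w))
    sx=px+(f(r[py,px-1],r[py,px],r[py,px+1]) if 0<px<r.shape[1]-1 else 0)
    sy=py+(f(r[py-1,px],r[py,px],r[py+1,px]) if 0<py<r.shape[0]-1 else 0)
    print(name,"corr %.3f"%v,"dx %.2f mm dy %.2f mm"%((sx-m+dx0)/4,(sy-min(12,y0))/4))
shift("rearblock edge",536,565,70,215)
shift("rearblock edge2",530,568,60,110)
shift("housing edges",240,262,40,110,m=16)
shift("housing corner",200,262,30,70,m=16)
shift("plate edge screws",10,40,30,60,m=16)
shift("backjaw all",450,510,55,235)
shift("backjaw button",462,502,125,165)
shift("backjaw R edge",490,512,60,120,m=16)
shift("box sockets",355,420,70,205,dx0=28)
shift("box all",330,445,55,220,dx0=28)
shift("front jaw",268,310,55,235,dx0=44)
E
```

```text
rearblock edge corr 0.997 dx 0.06 mm dy -0.07 mm
rearblock edge2 corr 0.997 dx 0.00 mm dy -0.08 mm
housing edges corr 0.984 dx -0.29 mm dy 0.00 mm
housing corner corr 0.985 dx -0.24 mm dy 0.06 mmTraceback (most recent call last):
  File "<stdin>", line 18, in <module>
  File "<stdin>", line 9, in shift
cv2.error: OpenCV(4.12.0) /io/opencv/modules/imgproc/src/templmatch.cpp:1179: error: (-215:Assertion failed) _img.size().height <= _templ.size().height && _img.size().width <= _templ.size().width in function 'matchTemplate'
```

```bash
python3 - <<'E'
from rect import *
a=dict(np.load("w1.npz"));b=dict(np.load("w8.npz"))
k=920/680.
def shift(name,x0,x1,y0,y1,m=30,dx0=0):
    x0,x1,y0,y1=[int(v*k) for v in(x0,x1,y0,y1)]
    t=A[y0:y1,x0:x1]; s=B[max(0,y0-12):y1+12,x0-m+dx0:x1+m+dx0]
    r=cv2.matchTemplate(s,t,cv2.TM_CCOEFF_NORMED); _,v,_,(px,py)=cv2.minMaxLoc(r)
    f=lambda p,q,w:(p-w)/(2*(p-2*q+w))
    sx=px+(f(r[py,px-1],r[py,px],r[py,px+1]) if 0<px<r.shape[1]-1 else 0)
    print(name,"corr %.3f"%v,"dx %.2f mm"%((sx-m+dx0)/4))
for z in (.048,):
    A=rect(a,z).astype(np.float32);B=rect(b,z).astype(np.float32)
    shift("rearblock edge",536,565,70,215,m=20)
    shift("backjaw all",450,510,55,235)
    shift("backjaw button",462,502,125,165)
    shift("backjaw R edge",490,512,60,120,m=16)
    shift("box sockets",355,420,70,205,dx0=28)
    shift("box all",330,445,55,220,dx0=28)
    shift("front jaw",268,310,55,235,dx0=44)
    # knob bar angle in rectified plane z=.099
for n,c in(("a",a),("b",b)):
    R=rect(c,.099); m=red(R); 
    ww=(cv2.cvtColor(R,cv2.COLOR_RGB2HSV)[...,1]<90)&(cv2.cvtColor(R,cv2.COLOR_RGB2HSV)[...,2]>150)
    ww[:, 340:]=0; ww[:60]=0; ww[340:]=0
    k_,l,s,ce=cv2.connectedComponentsWithStats(ww.astype(np.uint8))
    i=1+np.argmax(s[1:,4]); p=np.argwhere(l==i)[:,::-1].astype(np.float32)
    print(n,s[i],ce[i]/4-[45,50],cv2.minAreaRect(p), np.degrees(np.arctan2(*((ce[i]/4-[45,50])[::-1]))))
E
```

```text
rearblock edge corr 0.997 dx 0.06 mm
backjaw all corr 0.877 dx 2.14 mm
backjaw button corr 0.993 dx 1.61 mm
backjaw R edge corr 0.999 dx 1.56 mm
box sockets corr 0.991 dx 6.92 mm
box all corr 0.956 dx 6.77 mm
front jaw corr 0.981 dx 10.73 mm
a [204 193  67  15 906] [14.21826711 -0.08416115] ((237.0, 200.0), (65.99998474121094, 13.999998092651367), 0.0) -0.3391427535338215
b [147 110  28  65 956] [ -4.87683054 -14.48012552] ((160.44842529296875, 142.01431274414062), (66.7503890991211, 15.309231758117676), 74.47589111328125) -108.6132562234783
```

```bash
python3 -c "
import cv2;i=cv2.imread('pics/s8.png');cv2.imwrite('pics/s8c.png',cv2.resize(i[150:300,120:400],None,fx=2.8,fy=2.8))"
```

```text
(no output)
```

View pics/s8c.png

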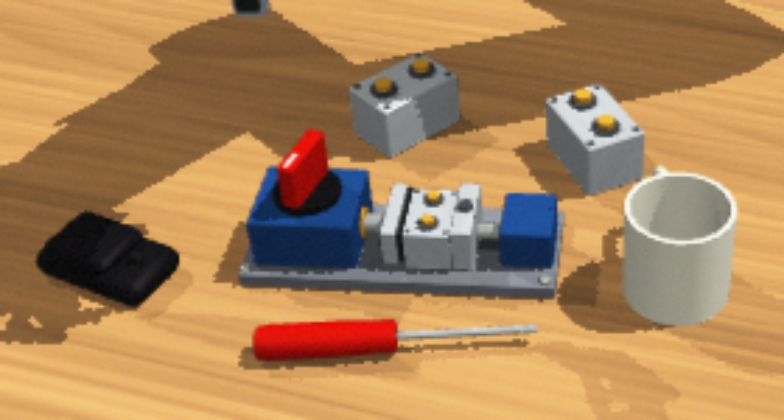

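The scene crop shows the box upright (crop 430,230) between pad and back jaw, and the knob turned. The mug, screwdriver and mouse have not moved, and the gripper is well clear. The back jaw gave 1.55 mm, so the box got tight at about 1.59 rad, matching the torque kink. At about 1.85 rad the clamping is about 21–26 N. I hand in.

```bash
python3 -c "
from bench import ctrl
print(ctrl.hand_in())"; python3 st.py
```

```text
the job is handed in; nothing more can be done
None
the job is handed in; nothing more can be done
```

The job is handed in at about 16 s of the 58 s allowed. I broke the knob loose with a short clockwise twist of about 25° and turned it on to about 1.85 rad. I then opened the gripper, rose clear of the knob and took the last pictures.

**Clamping:** I estimate about 21–26 N, between the 15 N that is snug and the 35 N that dents.
- The torque, about 0.13 N m above running friction, gives about 21 N.
- The back jaw gave way about 1.55 mm, so the box got tight at about 1.59 rad. At the final knob angle that gives about 26 N.

**Last pictures:** The box stands upright between the pad and the back jaw. The mug, screwdriver and mouse look unmoved.

**Disagreements:**
- The last four torque readings stayed flat at about 0.31 N m instead of rising by about 0.06 N m; I put this down to noise of about 0.03 N m.
- The front jaw's shift in the pictures (10.7 mm) points to about 1.79 rad rather than 1.85. That would mean about 20 N, still snug.
- Counting the pad as 20 N per mm with the full knob travel gives the highest figure, about 31 N, still under 35 N.

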